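Tube rack through the spring gate

ROBOT

A 7-joint arm with a two-finger parallel gripper is mounted at the origin on the work surface. World frame = base frame: x ahead of the robot, y to its left, z up, the work surface at z = 0. Lengths are in m, angles in rad, forces in N, time in s.
With the tool pointing down it reaches from about 0.35 to 0.9 m from the base axis. Payload 7.2 kg.
Tool frame: the origin (TCP) lies at the very end of the fingers, on their centre line; the grasp point (between the pads) lies 19 mm behind it (bot.grasp_offset is the distance from the TCP to the grasp point, in m); z points along the fingers, x is the direction in which the jaws open and shut, and the axes are right-handed (so a half turn about z gives the same grasp; the last joint's range is limited). The gripper opens to 88 mm and grips with 3 to 60 N. Pads are 20 mm wide; open, the fingers measure 115 mm over their backs; the gripper's body (75 mm by 178 mm) begins 61 mm behind the grasp point.
Start: joints at [-1.393, 0.411, -0.013, 1.596, 0.006, 1.134, -0.082], TCP at [0.152, 0.606, 0.223] pointing down, gripper open.
Joint ranges: [-2.95, 2.95], [-0.29, 1.99], [-1.47, 1.44], [0.14, 2.54], [-1.03, 4.17], [0.13, 1.85], [-2.86, 2.86]. Speed limits (rad/s): [2.39, 2.39, 3.01, 3.01, 3.14, 3.14, 3.14].

INTERFACE

Orientations are given as a rotation vector (axis times angle).
In Python, from rig import bot, optics, hand_in gives the robot as it stands.
- The arm moves only by the tool send_rows, never from a script. Its argument "rows" is a list of rows, each a list of 3 entries, a list of its own where there are three numbers: the shift along the world's x, y, z in mm, then the turn, a rotation vector about the world's x, y, z in rad, then the finger opening in mm, from 0 to 87.8. In form: [[[tx, ty, tz], [wx, wy, wz], claw], ...]. A call has 1 to 5 rows; each row is the pose to reach, as a shift and turn from the pose commanded when the call began; what a row does not reach only later rows make up. A row lasts 1/12 s, in which the tool goes at most 41.7 mm and 7.16 degrees, less where a joint would pass 70% of its speed; a pose out of reach is approached as far as the arm can. A call with a gripper value outside its range is refused whole. The fingers move at their own pace and stop on an object; "force" is the grip in N (left out, the last holds). Time passes only in rows, so rows that repeat a pose let the fingers close. It gives the time, the measured TCP pose, the force and the opening at its end, in the units of the state.
- bot.get_state(): the state, without advancing time (a new reading comes with each control period).
- optics.get_image(name): name is "scene" or "top" or "wrist"; returns a dict with "color" (480x640x3 uint8, red, green, blue), "depth" (480x640 float32, m along the optical axis (not along the pixel's ray), 0 where there is no reading), "K" (3x3 intrinsics, pixels), "D" ([k1, k2, p1, p2, k3] as OpenCV has them; the pictures are not rectified), "world_to_cam" (4x4, takes a point from world to camera coordinates). Camera axes: x right, y up, looking along -z (the intrinsics and any distortion apply to the point x, -y, -z); pixel columns grow to the right and rows downward; lengths in m; the calibration is good to about 2 mm. A picture is of the moment at which its call begins.
- hand_in(): hands the job in, once; it reports no verdict.
The state is a dict: "clock": time; "joints": joint angles; "joint_vel": joint speeds; "joint_torque": joint torques, N m; "tcp_pos": TCP position; "tool_rot": TCP orientation; "contact_force": force on the tool from outside, world axes, zero at the start; "moment": the same for the moment, N m; "gripper_width": opening from 0.0 (shut) to 1.0 (fully open).
Only numpy, scipy, OpenCV 4.12 (cv2) and the standard library are available. Lean on these libraries where they do the work, as an engineer would, in place of code of your own. Each camera call takes 0.05 s, during which the arm holds its last target. There are 200 camera calls.

TASK

With one fingertip press down the long red bar beside the chute so that the orange gate flap swings up out of the chute, and keep it held open while another finger pushes the cream tube rack along the chute until the whole rack is past the flap; the flap must not press on the rack. Then let the bar come up so that the gate shuts behind the rack, and move clear. Only push the rack, never pick it up or tip it, and leave the other bottles and glassware where they stand.

Things in the scene. Friction and masses are not known exactly. Their poses are not given: they have to be found in the camera images.
- chute: Straight open metal chute, 425 mm long, fixed to the bench. Origin: bench level, on its centre line, below the middle of the gate flap. Axes: y along the chute the way the rack must travel, x across towards the red press bar, z up. Floor 4 mm thick, y -250 to +175 mm. Side walls 6 mm thick, inner faces at x -33 and +33 mm, 30 mm high. Black end stop, 44 mm high, inner face at y +170 mm.
- rack: Loose cream tube rack, capped vials fixed in it: 60 mm wide (x), 110 mm long (y), 70 mm high, caps to 74 mm; 0.2 to 0.45 kg. Origin: centre of its underside, which lies on the chute floor; axes as the chute's. It starts in the chute before the gate, centre at chute y -130 to -85 mm. Its rear end (-y) is a solid upright plate of full width and height.
- gate (a joint): Gate angle, rad. Flap, shaft and press bar turn as one. 0 = shut: flap leans 1.1 rad from vertical across the chute and blocks the rack. Grows as the bar is pressed down; at 1.1 the flap stands upright, clear of the chute. The rack passes freely from 0.9 up; hard stop at 1.25. A spring shuts it when released; holding it open takes 5 to 7 N on the bar.
- flap_edge (a point): Middle of the orange flap's free edge. The flap is 20 mm long along the chute (chute y -10 to +10 mm), 50 mm from shaft to free edge, 5 mm thick. Free edge 69 mm above the bench when shut, over the chute's centre line; 96 mm when upright at gate angle 1.1.
- shaft_mid (a point): Point on the axis of the gate's steel shaft, level with the flap: chute x 45 mm, 46 mm above the bench. The shaft is 8 mm thick and runs along chute y from -238 to +34 mm, just outside the wall, on three posts 12 mm wide (x), 54 mm high, at chute y -232, -50 and +32 mm.
- bar_mid (a point): On the axis of the round red press bar, at chute y -100 mm. Bar 16 mm thick, parallel to the chute, y -240 to +40 mm, 32 mm from the shaft's axis. Shut: axis at chute x 71 mm, 64 mm above the bench. At gate angle 1.05: x 74 mm, 32 mm above the bench (bar top 40 mm); x 77 mm half way. A fingertip slides along its top. Three 6 mm arms join it to the shaft at y -220, -110, +22 mm.
- dropper_amber: Bystander: small round dropper bottle of amber liquid, 48 mm across, about 93 mm tall, red rubber bulb; stands beside the chute on the side away from the press bar. Origin: centre of its underside, z up.
- dropper_clear: Bystander: small round clear dropper bottle, 48 mm across, about 93 mm tall, red bulb; stands on the press-bar side of the chute, beyond the gate. Origin: centre of its underside, z up.
- dropper_dark: Bystander: dropper bottle of dark liquid, 54 mm across, about 93 mm tall, to the robot's right of the chute. Origin: centre of its underside, z up.
- beaker: Bystander: glass beaker, 58 mm across, 70 mm tall, beside the chute on the side away from the press bar. Origin: centre of its underside, z up.
- jar: Bystander: small amber jar, 48 mm across, 55 mm tall, on the press-bar side of the chute, clear of the bar. Origin: centre of its underside, z up.
- reagent: Bystander: white reagent bottle with blue cap, 66 mm across, 120 mm tall, to the robot's left of the chute. Origin: centre of its underside, z up.
- dish: Bystander: low glass dish, 90 mm across, 16 mm tall, to the robot's right of the chute. Origin: centre of its underside, z up.

How it is judged:
On the way, in this order (a step that is already met when the one before it is completed fails the run):
1. a fingertip holds the gate open while the rack is still before it (value of joint gate above 0.8 rad and contact force between the fingers and gate above 0.5 N and y of rack in the frame of chute below -0.065 m), for 0.2 s.
2. the rack is passing the flap while a finger holds the gate open (value of joint gate above 0.8 rad and contact force between the fingers and gate above 0.5 N and y of rack in the frame of chute between -0.03 and 0.05 m), for 0.2 s.
At the end, for the whole second after the job is handed in: The rack stands at rest on the chute floor, upright (within 0.1 rad) and between the walls, its rear end past the flap's far edge (its centre 66 mm or more beyond the flap's middle, chute y), and the gate has shut again (joint under 0.1 rad) (y of rack in the frame of chute between 0.066 and 0.13 m and x of rack in the frame of chute between -0.008 and 0.008 m and z of rack in the frame of chute below 0.01 m and angle between rack's own z axis and vertical below 0.1 rad and value of joint gate below 0.1 rad and linear speed of rack below 0.02 m/s); the robot touches nothing.
It fails at once if the flap and the rack press on each other (over 1.5 N) (contact force between gate and rack above 1.5 N).
It fails at once if the rack is lifted more than 12 mm or tipped over 0.2 rad (z of rack in the frame of chute above 0.016 m or angle between rack's own z axis and vertical above 0.2 rad).
It fails at once if a bystander is moved more than 20 mm or tipped (distance of any of dropper_amber, dropper_clear, dropper_dark, beaker, jar, reagent, dish from where it was at the start of the episode above 0.02 m or angle between any of dropper_amber, dropper_clear, dropper_dark, beaker, jar, reagent, dish's own z axis and vertical above 0.35 rad).
It also fails if it takes over 43 s, if anything falls off the work surface, if the arm or the gripper's body presses on something with over 40 N, if the wrist force passes 120 N, or if a joint passes its speed limit or range.

## Working session

There is one attempt and no reset: what is moved stays moved. The work goes in short steps, Python scripts to look and compute and a tool call to move; the robot and the scene stay as the last step left them, time stands still between calls to the robot, and variables do not carry over. Pictures are saved under pics/ and viewed, about 8 in all and at most 12, crops included, and the job is handed in when it is done.

Besides the shell and the picture viewer there is one more tool, called after "Call:" as name(argument=value, ...) on one line, values as JSON. send_rows: Moves the arm, as the interface text tells. Its arguments: {"type":"object","properties":{"rows":{"type":"array"},"force":{"type":"number"}},"required":["rows"]}

```bash
mkdir -p pics
cat > h.py <<'E'
import numpy as np,cv2
from rig import bot,optics,hand_in
def snap(n,f):
    d=optics.get_image(n); cv2.imwrite('pics/'+f+'.png',d['color'][:,:,::-1]); np.savez('pics/'+f+'.npz',**d); return d
def w(d,u,v,z=None):
    """pixel -> world by depth, or by intersection with plane z"""
    n=cv2.undistortPoints(np.array([[[u,v]]],float),d['K'],d['D'])[0,0]
    r=np.array([n[0],-n[1],-1]); T=np.linalg.inv(d['world_to_cam'])
    if z is None: return T[:3,:3]@(r*d['depth'][int(v),int(u)])+T[:3,3]
    q=T[:3,:3]@r; return T[:3,3]+q*(z-T[2,3])/q[2]
E
python3 - <<'E'
from h import *
for n in('scene','top'): snap(n,n+'0')
s=bot.get_state(); print(s)
E
```

```text
{'clock': 0.1, 'joints': array([-1.3931737 ,  0.41181484, -0.0127196 ,  1.59692501,  0.00560222,
        1.13428279, -0.08220487]), 'joint_vel': array([-0.00029777, -0.00188873,  0.00175733, -0.00142519,  0.00084075,
       -0.00264354,  0.00092074]), 'joint_torque': array([ 2.55562831e-03, -5.89088202e+01,  6.43588509e-01, -2.91710579e+01,
       -5.38160093e-02,  1.44696349e-02,  3.25629946e-05]), 'tcp_pos': array([0.15202308, 0.60578261, 0.22191075]), 'tool_rot': array([ 2.47627472e+00,  1.93178935e+00, -1.62860859e-03]), 'contact_force': array([-0.05950746, -0.23309194,  0.18233159]), 'moment': array([-0.02261702, -0.01542933, -0.02709589]), 'gripper_width': 1.0017997276458372}
```

View pics/top0.png

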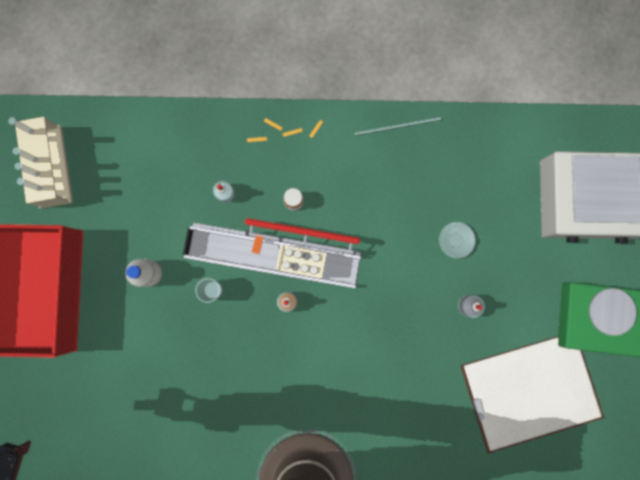

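View pics/scene0.png

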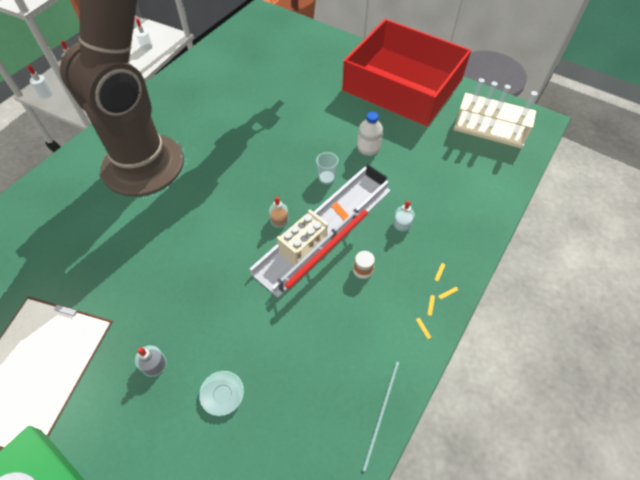

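The top view shows the chute from about (187,240), the black stop, to (358,272). The rack is at (302,262), the flap at (258,245) and the bar from (247,222) to (358,240). I'll enlarge this area to get exact positions.

Run:
```python
from h import *
i=cv2.imread('pics/top0.png')[170:320,175:375]
cv2.imwrite('pics/c1.png',cv2.resize(i,None,fx=4,fy=4,interpolation=cv2.INTER_CUBIC))
d=np.load('pics/top0.npz')
print(d['K'],d['D'],np.linalg.inv(d['world_to_cam']).round(3))
```

```text
[[511.24318216   0.         312.68721823]
 [  0.         511.24318216 243.18194995]
 [  0.           0.           1.        ]] [-0.00708604  0.          0.          0.          0.        ] [[ 0.016  0.996 -0.083  0.47 ]
 [-1.     0.016  0.002 -0.004]
 [ 0.004  0.083  0.997  1.278]
 [ 0.     0.     0.     1.   ]]
```

View pics/c1.png

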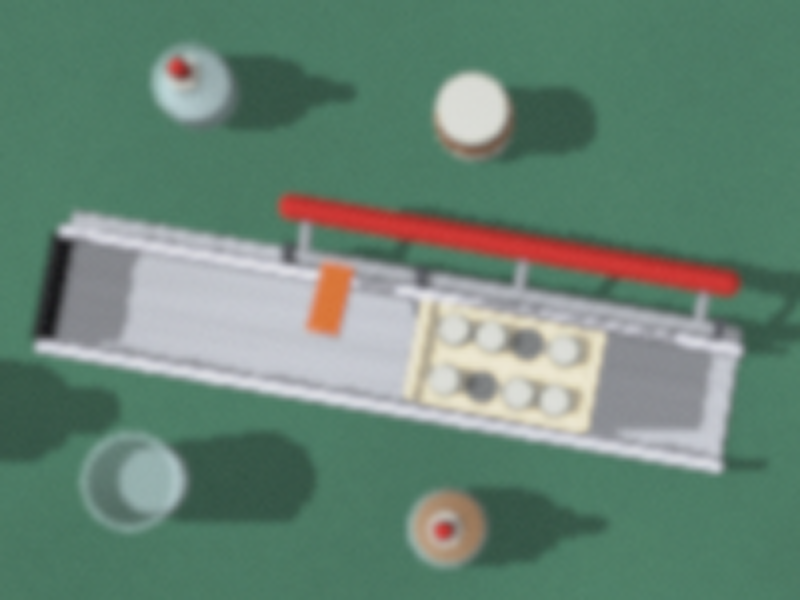

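```bash
cat > fit.py <<'E'
from h import *
from scipy.optimize import least_squares
from scipy.spatial.transform import Rotation as R
d=np.load('pics/top0.npz')
P=[((281,205),(71,40,64)),((740,283),(71,-240,64)),((721,467),(-36,-250,30)),((742,346),(36,-250,30)),((323,333),(0,0,69)),((38,346),(-36,175,30))]
A=np.array([w(d,u/4+175,v/4+170,m[2]/1e3)[:2] for (u,v),m in P]); M=np.array([m[:2] for _,m in P])/1e3
rot=lambda t:np.array([[np.cos(t),-np.sin(t)],[np.sin(t),np.cos(t)]])
f=lambda p:((M@rot(p[2]).T+p[:2])-A).ravel()
r=least_squares(f,[.45,.1,0]);p=r.x
C=lambda q:rot(p[2]).T@(np.array(q)[:2]-p[:2])   # world->chute
W=lambda q:rot(p[2])@np.array(q)+p[:2]
if __name__=='__main__':
    print('chute',p.round(4),'res mm',(f(p).reshape(-1,2)*1e3).round(1).tolist())
    for uv in((605,335),(588,432),(596,383)): print('rack rear',C(w(d,uv[0]/4+175,uv[1]/4+170,.074)).round(4))
    for uv in((150+45,85),(473,112),(445,530),(130,480)): print('by',C(w(d,uv[0]/4+175,uv[1]/4+170,.07)).round(3))
    s=bot.get_state();t=R.from_rotvec(s['tool_rot']).as_matrix();print('toolx',t[:,0].round(3),'yaw',np.arctan2(t[1,0],t[0,0]))
    for y in(-.185,.035): print(y,'tcp target',W((.038,y)).round(4))
    print('shift',W((.038,-.19))-s['tcp_pos'][:2])
E
python3 fit.py
```

```text
chute [ 0.5443  0.1283 -0.1549] res mm [[0.1, 1.3], [-0.8, -0.6], [1.5, -1.4], [-1.3, -0.3], [0.3, 0.3], [0.1, 0.7]]
rack rear [ 0.0267 -0.165 ]
rack rear [-0.0313 -0.1647]
rack rear [-0.0021 -0.1645]
by [0.133 0.101]
by [ 0.145 -0.065]
by [-0.102 -0.092]
by [-0.105  0.096]
toolx [ 0.243  0.97  -0.001] yaw 1.3250006798305443
-0.185 tcp target [ 0.5533 -0.0604]
0.035 tcp target [0.5873 0.157 ]
shift [ 0.40051098 -0.67109778]
```

The fit residuals are about 1 mm. The chute origin is at (0.544, 0.128) with yaw -0.155, and the rack's rear end is at chute y -165 mm. I'll put one finger over the bar (x 75) and the other on the centre line behind the rack.

Call:
send_rows(rows=[[[20, -33.5, -3], [0, 0, -0.074], 62], [[40, -67, -6], [0, 0, -0.148], 62], [[60, -100.5, -9], [0, 0, -0.222], 62], [[80, -134, -12], [0, 0, -0.296], 62], [[100, -167.5, -15], [0, 0, -0.37], 62]])

```text
clock: 0.52
tcp_pos: [0.2526, 0.4368, 0.2072]
tool_rot: [2.792, 1.439, -0.001]
contact_force: [0.8, 0.1, -0.5]
gripper_width: 0.706
```

Call:
send_rows(rows=[[[20, -33.5, -3], [0, 0, -0.074], 62], [[40, -67, -6], [0, 0, -0.148], 62], [[60, -100.5, -9], [0, 0, -0.222], 62], [[80, -134, -12], [0, 0, -0.296], 62], [[100, -167.5, -15], [0, 0, -0.37], 62]])

```text
clock: 0.93
tcp_pos: [0.3525, 0.2693, 0.1925]
tool_rot: [-3.01, -0.901, 0.0]
contact_force: [1.6, -0.0, -0.4]
gripper_width: 0.704
```

Call:
send_rows(rows=[[[20, -33.5, -3], [0, 0, -0.074], 62], [[40, -67, -6], [0, 0, -0.148], 62], [[60, -100.5, -9], [0, 0, -0.222], 62], [[80, -134, -12], [0, 0, -0.296], 62], [[100, -167.5, -15], [0, 0, -0.37], 62]])

```text
clock: 1.35
tcp_pos: [0.4525, 0.1019, 0.1776]
tool_rot: [-3.124, -0.332, -0.0]
contact_force: [0.7, 0.9, -0.4]
gripper_width: 0.705
```

Call:
send_rows(rows=[[[20, -33.5, -3], [0, 0, -0.074], 62], [[40, -67, -6], [0, 0, -0.148], 62], [[60, -100.5, -9], [0, 0, -0.222], 62], [[80, -134, -12], [0, 0, -0.296], 62], [[100, -167.5, -15], [0, 0, -0.37], 62]])

```text
clock: 1.77
tcp_pos: [0.5526, -0.0654, 0.1623]
tool_rot: [-3.132, 0.248, 0.0]
contact_force: [0.2, 0.8, 0.7]
gripper_width: 0.707
```

Call:
send_rows(rows=[[[0, 0, 0], [0, 0, 0], 62], [[0, 0, 0], [0, 0, 0], 62], [[0, 0, 0], [0, 0, 0], 62]])

```text
clock: 2.02
tcp_pos: [0.5515, -0.0635, 0.1621]
tool_rot: [-3.132, 0.243, 0.002]
contact_force: [0.2, 0.2, 0.5]
gripper_width: 0.706
```

Run:
```python
from fit import *
d0=snap('wrist','w1')
s=bot.get_state();t=R.from_rotvec(s['tool_rot']).as_matrix()
print(s['clock'],s['tcp_pos'],'chute',C(s['tcp_pos']),'yaw',np.arctan2(t[1,0],t[0,0]),t[:,2],s['gripper_width']*87.8,s['contact_force'])
```

```text
2.0667 [ 0.5514995  -0.06263852  0.16225695] chute [ 0.03656481 -0.18751505] yaw -0.15336584600383005 [-1.13788963e-03  6.80256167e-04 -9.99999121e-01] 62.29673562742312 [-0.49485345 -0.29636415  0.72785058]
```

View pics/w1.png

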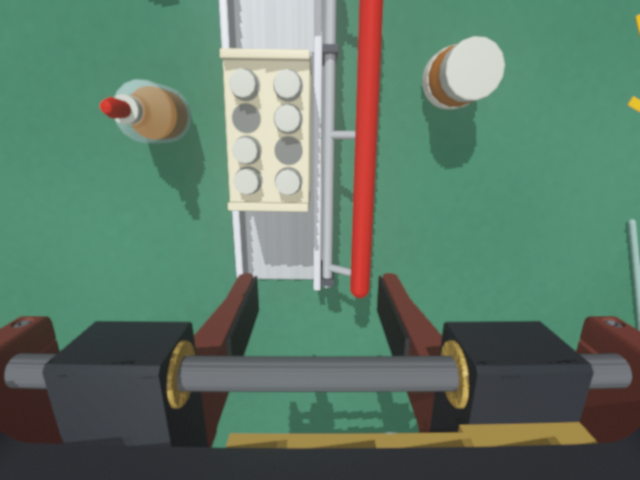

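The wrist view shows the fingertips at about (250,280) and (388,280). The rack's rear edge is at (268,207) and the bar end at (361,296). Next I'll check these against the top-view fit.

Run:
```python
from fit import *
e=np.load('pics/w1.npz')
for u,v,z in((268,207,.074),(268,53,.074),(361,297,.064),(370,100,.064),(241,278,.03),(319,289,.03)): print(u,v,C(w(e,u,v,z)).round(4))
```

```text
268 207 [-0.0003 -0.1619]
268 53 [ 0.0037 -0.058 ]
361 297 [ 0.0729 -0.2407]
370 100 [ 0.0739 -0.0865]
241 278 [-0.0348 -0.2381]
319 289 [ 0.0379 -0.2493]
```

The two views agree within 3 mm, so I'll descend and press the bar.

Call:
send_rows(rows=[[[2, 0, -30], [0, 0, 0], 62], [[2, 0, -60], [0, 0, 0], 62], [[2, 0, -78], [0, 0, 0], 62], [[2, 0, -84], [0, 0, 0], 62], [[2, 0, -90], [0, 0, 0], 62]])

```text
clock: 2.48
tcp_pos: [0.5536, -0.0623, 0.0723]
tool_rot: [-3.132, 0.24, 0.002]
contact_force: [-0.5, 1.3, 4.1]
gripper_width: 0.707
```

Call:
send_rows(rows=[[[0, 0, -8], [0, 0, 0], 62], [[0, 0, -16], [0, 0, 0], 62], [[0, 0, -24], [0, 0, 0], 62], [[0, 0, -30], [0, 0, 0], 62], [[0, 0, -34], [0, 0, 0], 62]])

```text
clock: 2.9
tcp_pos: [0.5562, -0.0634, 0.0399]
tool_rot: [-3.132, 0.242, -0.007]
contact_force: [2.2, 0.0, 4.8]
gripper_width: 0.705
```

Call:
send_rows(rows=[[[0, 0, 0], [0, 0, 0], 62], [[0, 0, 0], [0, 0, 0], 62], [[0, 0, 0], [0, 0, 0], 62], [[0, 0, 0], [0, 0, 0], 62]])

```text
clock: 3.23
tcp_pos: [0.5544, -0.0636, 0.0392]
tool_rot: [-3.132, 0.243, -0.001]
contact_force: [1.3, 1.2, 4.6]
gripper_width: 0.707
```

Run:
```python
from fit import *
snap('wrist','w2'); d=snap('scene','s2'); snap('top','t2')
a=cv2.resize(cv2.imread('pics/s2.png')[150:310,230:430],None,fx=2.5,fy=2.5,interpolation=2)
b=cv2.resize(cv2.imread('pics/w2.png'),(500,375)); cv2.imwrite('pics/m2.png',np.hstack([a[:375,:300],b]))
s=bot.get_state();print(s['clock'],s['tcp_pos'],C(s['tcp_pos']),s['contact_force'])
```

```text
3.3833 [ 0.55427007 -0.06360451  0.03889112] [ 0.03945126 -0.18804196] [2.61585356 1.44671925 5.14246323]
```

View pics/m2.png

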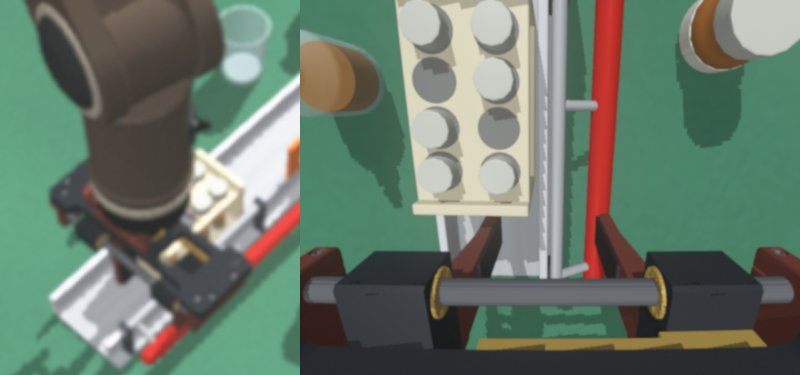

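The bar is held at about gate angle 1.08 with 5 N. Now I'll push along the chute in direction (0.154, 0.988).

Call:
send_rows(rows=[[[0.6, 4, 0], [0, 0, 0], 62], [[1.4, 9, 0], [0, 0, 0], 62], [[2.2, 14, 0], [0, 0, 0], 62], [[3, 19, 0], [0, 0, 0], 62], [[3.9, 25, 0], [0, 0, 0], 62]])

```text
clock: 3.8
tcp_pos: [0.5569, -0.041, 0.0385]
tool_rot: [3.129, -0.246, -0.002]
contact_force: [-0.5, -6.9, 6.2]
gripper_width: 0.703
```

Call:
send_rows(rows=[[[1.1, 7, 0], [0, 0, 0], 62], [[2.2, 14, 0], [0, 0, 0], 62], [[3.3, 21, 0], [0, 0, 0], 62], [[4.4, 28, 0], [0, 0, 0], 62], [[5.5, 35, 0], [0, 0, 0], 62]])

```text
clock: 4.22
tcp_pos: [0.5624, -0.0059, 0.0385]
tool_rot: [3.129, -0.246, -0.002]
contact_force: [-0.4, -7.1, 6.3]
gripper_width: 0.708
```

Run:
```python
from fit import *
snap('wrist','w3'); d=snap('scene','s3')
a=cv2.resize(cv2.imread('pics/s3.png')[150:310,260:420],(375,375),interpolation=2)
b=cv2.resize(cv2.imread('pics/w3.png'),(424,375)); b=cv2.resize(cv2.imread('pics/w3.png')[:,70:570],(391,375));cv2.imwrite('pics/m3.png',np.hstack([a,b]))
s=bot.get_state();print(s['clock'],s['tcp_pos'],C(s['tcp_pos']),s['contact_force'])
```

```text
4.3167 [ 0.56267822 -0.00403705  0.03841081] [ 0.03856701 -0.1278905 ] [ 0.35962753 -0.78656165  4.73531143]
```

View pics/m3.png

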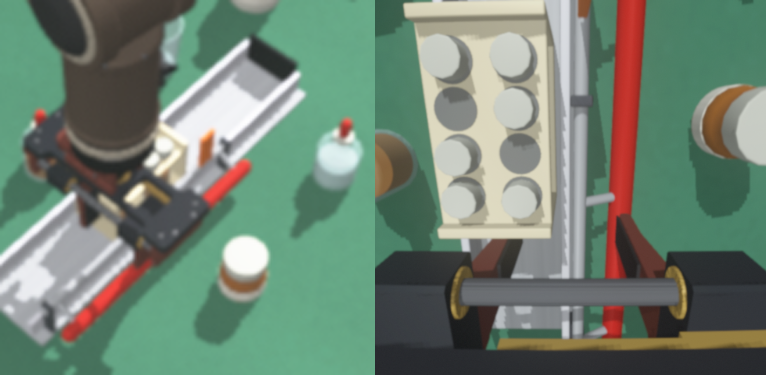

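The flap is upright (left picture, 207,148), clear of the rack. The rack is in contact with the finger. I'll work out the offset from rack to finger.

Run:
```python
from fit import *
e=np.load('pics/w3.npz')
for u,v in((495,238),(480,6)): print(C(w(e,70+(u-375)*500/391,v*480/375,.074)).round(4))
```

```text
[-0.0002 -0.1188]
[ 0.0019 -0.0119]
```

Call:
send_rows(rows=[[[1.2, 8, 0], [0, 0, 0], 62], [[2.4, 16, 0], [0, 0, 0], 62], [[3.7, 24, 0], [0, 0, 0], 62], [[4.9, 32, 0], [0, 0, 0], 62], [[6.2, 40, 0], [0, 0, 0], 62]])

```text
clock: 4.73
tcp_pos: [0.5686, 0.034, 0.0384]
tool_rot: [3.129, -0.246, -0.003]
contact_force: [0.3, -6.6, 7.0]
gripper_width: 0.706
```

Call:
send_rows(rows=[[[1.2, 8, 0], [0, 0, 0], 62], [[2.4, 16, 0], [0, 0, 0], 62], [[3.7, 24, 0], [0, 0, 0], 62], [[4.9, 32, 0], [0, 0, 0], 62], [[6.2, 40, 0], [0, 0, 0], 62]])

```text
clock: 5.15
tcp_pos: [0.5749, 0.0738, 0.0384]
tool_rot: [3.129, -0.246, -0.003]
contact_force: [0.7, -6.4, 6.3]
gripper_width: 0.704
```

Call:
send_rows(rows=[[[1.2, 8, 0], [0, 0, 0], 62], [[2.4, 16, 0], [0, 0, 0], 62], [[3.7, 24, 0], [0, 0, 0], 62], [[4.9, 32, 0], [0, 0, 0], 62], [[6.2, 40, 0], [0, 0, 0], 62]])

```text
clock: 5.57
tcp_pos: [0.5812, 0.1135, 0.0384]
tool_rot: [3.128, -0.246, -0.003]
contact_force: [-1.1, -8.0, 7.3]
gripper_width: 0.708
```

Run:
```python
from fit import *
snap('wrist','w4'); d=snap('scene','s4')
a=cv2.resize(cv2.imread('pics/s4.png')[150:310,260:420],(375,375),interpolation=2)
b=cv2.resize(cv2.imread('pics/w4.png')[:,70:570],(391,375));cv2.imwrite('pics/m4.png',np.hstack([a,b]))
s=bot.get_state();print(s['clock'],s['tcp_pos'],C(s['tcp_pos']),s['contact_force'])
```

```text
5.6667 [0.58147592 0.11591877 0.03835748] [ 0.03862952 -0.00647078] [ 0.74615527 -1.14439985  4.57194591]
```

View pics/m4.png

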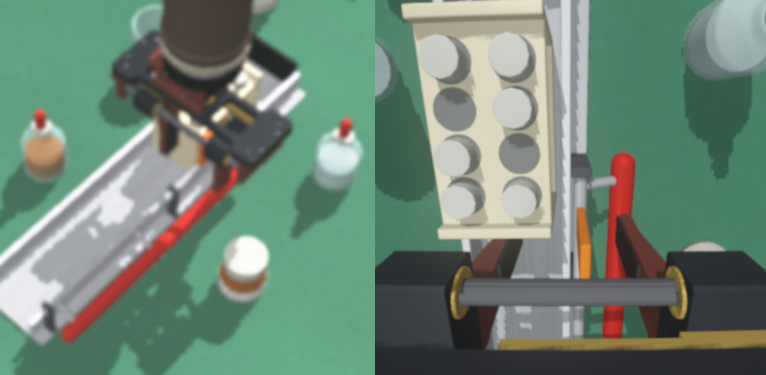

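The finger is at chute y -6.5 mm and the rack centre at about +58. I'll push 37 mm more, slowing at the end, then back off 3 mm and let the bar up.

Call:
send_rows(rows=[[[1.1, 7, 0], [0, 0, 0], 62], [[2.2, 14, 0], [0, 0, 0], 62], [[3.3, 21, 0], [0, 0, 0], 62], [[4, 26, 0], [0, 0, 0], 62], [[4.6, 30, 0], [0, 0, 0], 62]])

```text
clock: 6.08
tcp_pos: [0.5858, 0.1437, 0.0384]
tool_rot: [3.129, -0.246, -0.003]
contact_force: [-0.5, -8.8, 7.6]
gripper_width: 0.702
```

Call:
send_rows(rows=[[[0.4, 3, 0], [0, 0, 0], 62], [[0.8, 5, 0], [0, 0, 0], 62], [[1.1, 7, 0], [0, 0, 0], 62], [[1.1, 7, 0], [0, 0, 0], 62], [[0.6, 4, 0], [0, 0, 0], 62]])

```text
clock: 6.5
tcp_pos: [0.5868, 0.1499, 0.0384]
tool_rot: [3.131, -0.243, -0.002]
contact_force: [1.6, 2.6, 4.8]
gripper_width: 0.707
```

Run:
```python
from fit import *
snap('wrist','w5')
cv2.imwrite('pics/m5.png',cv2.imread('pics/w5.png')[:,70:570])
s=bot.get_state();print(s['clock'],s['tcp_pos'],C(s['tcp_pos']),s['contact_force'])
```

```text
6.55 [0.58673882 0.14983709 0.03849566] [0.03859555 0.0278534 ] [ 1.13635107 -0.11058249  5.00545044]
```

View pics/m5.png

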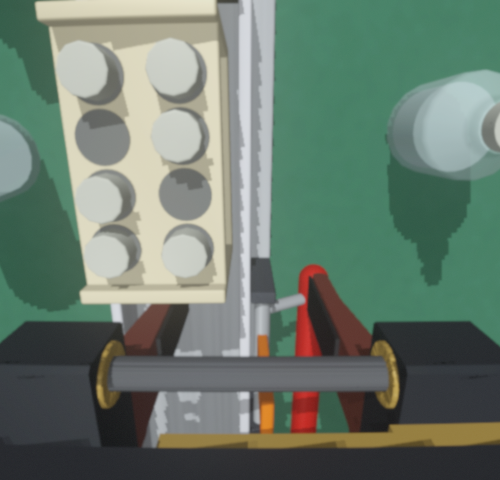

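The rack's rear edge (155,297) is now ahead of the finger, with a gap. The flap (265,380) lies behind the finger. Now I'll raise straight up.

Call:
send_rows(rows=[[[0, 0, 6], [0, 0, 0], 62], [[0, 0, 13], [0, 0, 0], 62], [[0, 0, 20], [0, 0, 0], 62], [[0, 0, 28], [0, 0, 0], 62], [[0, 0, 36], [0, 0, 0], 62]])

```text
clock: 6.97
tcp_pos: [0.5867, 0.1503, 0.0752]
tool_rot: [3.132, -0.243, -0.001]
contact_force: [0.3, 0.8, 0.1]
gripper_width: 0.701
```

Call:
send_rows(rows=[[[0, 0, 20], [0, 0, 0], 62], [[0, 0, 50], [0, 0, 0], 62], [[0, 0, 80], [0, 0, 0], 62], [[0, 0, 110], [0, 0, 0], 62], [[0, 0, 140], [0, 0, 0], 62]])

```text
clock: 7.38
tcp_pos: [0.5871, 0.15, 0.2167]
tool_rot: [3.132, -0.244, 0.001]
contact_force: [1.6, -0.1, 0.0]
gripper_width: 0.705
```

Call:
send_rows(rows=[[[-30, 0, 0], [0, 0, 0], 62], [[-65, 0, 0], [0, 0, 0], 62], [[-105, 0, 0], [0, 0, 0], 62], [[-140, 0, 0], [0, 0, 0], 62], [[-160, 0, 0], [0, 0, 0], 62]])

```text
clock: 7.8
tcp_pos: [0.4238, 0.1497, 0.2146]
tool_rot: [-3.132, 0.242, 0.003]
contact_force: [-0.1, -0.8, -0.8]
gripper_width: 0.708
```

Call:
send_rows(rows=[[[0, 0, 0], [0, 0, 0], 62], [[0, 0, 0], [0, 0, 0], 62], [[0, 0, 0], [0, 0, 0], 62]])

```text
clock: 8.05
tcp_pos: [0.4282, 0.1505, 0.2154]
tool_rot: [-3.131, 0.243, -0.002]
contact_force: [0.1, -0.3, -0.5]
gripper_width: 0.707
```

Run:
```python
from fit import *
snap('scene','s6');snap('wrist','w6')
a=cv2.resize(cv2.imread('pics/s6.png')[140:300,250:420],(400,376),interpolation=2)
b=cv2.resize(cv2.imread('pics/w6.png')[:,70:570],(391,376));cv2.imwrite('pics/m6.png',np.hstack([a,b]))
s=bot.get_state();print(s['clock'],s['tcp_pos'],s['contact_force'],s['joint_vel'].round(3))
```

```text
8.15 [0.42842902 0.15013441 0.21491042] [ 0.8553928  -0.55792857  0.13486435] [ 0.005  0.008 -0.     0.003  0.002 -0.    -0.004]
```

View pics/m6.png

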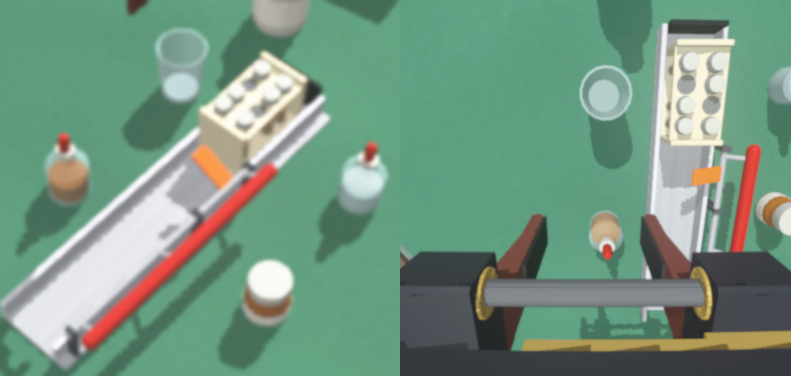

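The gate is shut, with the flap at (212,165) lying across the chute. The rack is upright and past it, and the bystanders are where they were. I'll do a last position check, then hand in.

Run:
```python
from fit import *
e=np.load('pics/w6.npz')
f=lambda u,v,z:C(w(e,70+(u-400)*500/391,v*480/376,z))
r,t=f(696,143,.074),f(703,42,.074); print(r,t,'flap edge',f(693,177,.069))
if .03<r[1]<.07: hand_in(); print('handed in')
```

```text
[-0.00138026  0.04150646] [-0.00450454  0.14564131] flap edge [0.00124532 0.0003707 ]
the job is handed in; nothing more can be done
handed in
```

The rack is through the gate, the gate has shut behind it, and the job is handed in at about 8 s of robot time; no verdict was reported. One finger held the red bar down while the other pushed the rack. I then backed off 3 mm, raised straight up and moved clear.

- **Gate while pushing:** it was held at about 1.08 rad (worked out from the fingertip height) with 5–7 N on the bar, and the flap stood upright, clear of the rack.
- **Rack at the end:** its rear end is at chute y of about +41 mm, so its centre is at about +96 mm (the limits are 66 to 130). It sits about 1–5 mm off the centre line in x, within the 8 mm limit, and looks upright.
- **Gate at the end:** the flap's free edge measured within about 1 mm of its shut position.
- **Bystanders and arm:** the bottles and glassware beside the chute looked unmoved, and nothing touched the dish or the dark dropper, which stand well away. The arm was still, with no contact.

No check failed. The two camera views of the rack's rear end differed by about 3 mm, and the rack's front and rear edges measured about 104–107 mm apart against its true 110 mm, both within what the job needed.

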